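# Set the carton gauge: hold the sliding leg at the mark and close its cam lever

## Robot

A 7-joint arm with a two-finger parallel gripper is mounted at the origin on the work surface. World frame = base frame: x ahead of the robot, y to its left, z up, the work surface at z = 0. Lengths are in mm, angles in rad, forces in N, time in s.
With the tool pointing down it reaches from about 425 to 1025 mm from the base axis. Payload 3.6 kg.
Tool frame: the origin (TCP) lies at the very end of the fingers, on their centre line; the grasp point (between the pads) lies bot.pinch_z behind it (bot.pinch_z is the distance from the TCP to the grasp point, in mm); z points along the fingers, y is the line along which they close (so a half turn about z gives the same grasp; the last joint's range is limited). The gripper opens to 85 mm and grips with 20 to 120 N. Pads are 22 mm wide; open, the fingers measure 114 mm over their backs; the gripper's body (76 mm by 85 mm) begins 54 mm behind the grasp point. The pads swing forward as they close: fully open they stand 13 mm farther back than shut.
Start: joints at [-1.315, 0.591, 0.048, 1.609, -0.033, 0.943, -0.034], TCP at [247.78, 681.348, 210.702] pointing down, gripper open.
Joint ranges: [-2.69, 2.69], [-0.47, 2.24], [-1.27, 1.36], [0.19, 2.51], [-1.53, 4.68], [0.08, 2.07], [-3.09, 3.09]. Speed limits (rad/s): [2.57, 2.57, 3.14, 3.14, 3.14, 3.14, 3.14].

## Interface

Orientations are given as a rotation vector (axis times angle).
In Python, from workcell import bot gives the robot as it stands. The module is installed in compiled form; this text tells all that it offers.
- The arm moves only by the shell command python3 -m inch 'ROWS'. ROWS is JSON, a list of rows, each a list of 7 numbers: the turn, a rotation vector about the tool's x, y, z in rad, then the shift along the tool's x, y, z in mm, then the closure in counts, from 0 (fully open) to 255 (shut). A call has 1 to 10 rows; each row is the pose to reach, as a shift and turn from the pose commanded when the call began, along the tool's axes at that moment; what a row does not reach only later rows make up. A row lasts 1/12 s, in which the tool goes at most 41.7 mm and 7.16 degrees, less where a joint would pass 70% of its speed; a pose out of reach is approached as far as the arm can. A call with a gripper value outside its range is refused whole. The fingers move at their own pace and stop on an object; the grip force is fixed at half the most. Time passes only in rows, so rows that repeat a pose let the fingers close. It gives the time, the measured TCP pose, the force, the opening and the grip force at its end, in the units of the state.
- bot.get_state(): the state, without advancing time (a new reading comes with each control period).
- bot.camera(name): name is "scene" or "side" or "wrist"; returns the picture (400x640x3 uint8, red, green, blue); there is no depth.
- bot.get_calibration(name): a dict with "fx", "fy", "cx", "cy" (pixels), "distortion" ([k1, k2, p1, p2, k3] as OpenCV has them; the pictures are not rectified), "R" (3x3) and "t" (3): a world point X has camera coordinates R X + t. Camera axes: x right, y down, z forward; pixel columns grow to the right and rows downward; lengths in mm; the calibration is good to about 2 mm. A picture is of the moment at which its call begins: read the wrist's pose just before it. get_calibration takes no time and is no camera call; for the wrist camera it gives the pose at the moment of the call.
- bot.finish_job(): hands the job in; it is judged then, once.
Trained networks look in the newest picture that a camera, given by its name, has taken for a name from the list of things; names that differ only in an ending like _2 or _b are one class to them, and where a whole thing is asked for, a point or a joint stands for the part that bears it (a point fixed in the world has none). Each returns a list of dicts, best first, with "conf" (0 to 1); they miss things now and then, are a little off and sometimes report something else, mostly with a low value. They report only what shows in the picture. A call takes as long as a camera call.
- bot.silhouettes(camera, target): "pixels" (400x640 bool, what is visible of it) and "extent" ([left, top, right, bottom] in pixels, round what is visible of it).
- bot.tip_of(camera, target): "position" ([row, column] in pixels: a listed point, or the origin of a listed thing).
The state is a dict: "t": time; "joints": joint angles; "dq": joint speeds; "effort": joint torques, N m; "tcp_pos": TCP position; "orientation": TCP orientation; "force": force on the tool from outside, world axes, zero at the start; "ft_torque": the same for the moment, N m; "gripper_width": finger opening in mm; "grip_force": force on a finger pad.
Only numpy, scipy, OpenCV 4.12 (cv2) and the standard library are available. Lean on these libraries where they do the work, as an engineer would, in place of code of your own. Each camera call takes 0.05 s, during which the arm holds its last target. There are 200 camera calls.

## Task

Set the carton-length gauge on the packing counter: draw its sliding leg out against the spring until the leg's pointer stands level with the pointed index on the scale, and then, holding the leg there without letting it leave the mark, swing the leaning cam lever fully shut against the leg's grip plate, as finger and thumb would. Do not let go: finish while still squeezing lever and grip plate together with the pointer at the index, as a colleague is about to tighten the lock screw, and leave the carton, the tape and the label roll where they are.

Things in the scene. Friction and masses are not known exactly. Their poses are not given: they have to be found in the camera images.
- gauge: Fixed base of the gauge: dark steel plate 300 x 150 x 10 mm on the counter, with low rails, a collar at each end (top 44 mm above the counter) and an aluminium scale strip along its -y edge. Origin: middle of its underside. Its x axis is the way the leg slides OUT (roughly to the robot's left, within 0.45 rad); z up.
- leg: Sliding leg: aluminium square tube 22 mm, 340 mm long, steel stop foot on its outer end. Slides only along the gauge's x axis; axes as the gauge's. Origin: under the middle of its grip plate, at counter height; at the start 90 mm to -x of the gauge's origin, at its inner stop. A spring pulls it to -x with 3 N there, 6 N at full draw (160 mm); let go, it runs back, even with the lever shut.
- grip_top (a point): Middle of the top edge of the grip plate: a black plate standing on the leg, 10 mm thick along x (5 mm either side of the leg's origin), 44 mm wide along y, from 34 to 100 mm above the counter.
- lever: Steel cam lever on the leg: 10 mm thick, 30 mm wide along y, 56 mm from pivot to tip. Origin: on its pivot, 14 mm to +x of the grip plate's middle, 46 mm above the counter; z axis from pivot to tip. Turns about the gauge's y axis: starts leaning 0.42 to 0.55 rad to +x (open); upright (0 rad, firm stop) is shut. Stiff: stays where left, takes about 3 N at the tip.
- lever_tip (a point): Middle of the lever's tip, 56 mm from its pivot. Shut, the lever's outer face is 19 mm to +x of the grip plate's middle, so that plate and lever together are 24 mm thick along x; open, they span at most 53 mm. Both rise clear of all else, and can be straddled from above by open fingers.
- pointer (a point): Tip of the leg's pointer, a thin steel arm reaching out to -y from the foot of the grip plate towards the scale strip: 50 mm from the plate's middle, 36 mm above the counter, at the same x as the plate's middle.
- index: Index, the length mark: small dark steel block 18 mm wide on the scale strip, with a point towards the leg; top 38 mm above the counter. Fixed, elsewhere along the strip each time. Origin: at counter height under the base of the point (its tip is 7 mm to +y); axes as the gauge's. The leg is at the mark when pointer and index have the same x along the gauge's x axis.
- carton: Bystander: small white carton 140 x 90 x 50 mm lying beyond the spring end of the gauge. Origin: middle of its underside.
- tape: Bystander: clear tape roll, 100 mm across, 48 mm high, lying flat on the far side of the gauge. Origin: middle of its underside.
- labels: Bystander: white label roll standing upright, 72 mm across, 100 mm high, on the far side of the gauge. Origin: middle of its underside.

How it is judged:
By the outcome, as a careful person would: the job done as asked, in the order asked, and still so for the second after the job is handed in, while the arm keeps its last pose, push and grip.
It also fails if it takes over 48 s, if anything falls off the work surface, if the arm or the gripper's body presses on something with over 40 N, if the wrist force passes 120 N, or if a joint passes its speed limit or range.

## Working session

There is one attempt and no reset: what is moved stays moved. The work goes in short steps, Python scripts to look and compute and a shell command to move; the robot and the scene stay as the last step left them, time stands still between calls to the robot, and variables do not carry over. Pictures are saved under pics/ and viewed, at most 10 in all, crops included, and the job is handed in when it is done.

```bash
mkdir -p pics
cat > h.py <<'E'
import numpy as np, cv2
from workcell import bot
from scipy.optimize import least_squares
from scipy.spatial.transform import Rotation as Ro
def cal(n):
    c=bot.get_calibration(n); K=np.array([[c['fx'],0,c['cx']],[0,c['fy'],c['cy']],[0,0,1.]])
    return K,np.array(c['distortion'],float),np.array(c['R'],float),np.array(c['t'],float)
def proj(c,X):
    K,D,R,t=c
    return cv2.projectPoints(np.array(X,float).reshape(-1,1,3),cv2.Rodrigues(R)[0],t,K,D)[0].reshape(-1,2)
def ray(c,rc):
    K,D,R,t=c
    u=cv2.undistortPoints(np.array([[[rc[1],rc[0]]]],float),K,D).ravel()
    return -R.T@t, R.T@np.array([u[0],u[1],1])
def onz(c,rc,z):
    o,d=ray(c,rc); return o+d*(z-o[2])/d[2]
def snap(n,f=None):
    c=cal(n); im=bot.camera(n)
    if f: cv2.imwrite('pics/'+f,im[:,:,::-1])
    return c,im
E
python3 - <<'E'
from h import *
s=bot.get_state(); print(s['t'],s['tcp_pos'],s['orientation'],s['gripper_width'],bot.pinch_z)
Z=dict(grip_top=100,pointer=36,index=0,gauge=0,leg=0,lever=46,lever_tip=97)
for n in('scene','side','wrist'):
    c,im=snap(n,n+'0.png')
    print(n,'cam',(-c[2].T@c[3]).round())
    for k,z in Z.items():
        r=bot.tip_of(n,k)
        for q in r[:2]: print(k,round(q['conf'],2),np.round(q['position'],1),onz(c,q['position'],z).round(1))
E
```

```text
0.0 [247.51117274 680.52153798 209.53984745] [-0.54499919 -3.09370798  0.00349687] 85.4793986086986 18.700000000000003
scene cam [1203. -181.  515.]
grip_top 0.72 [168.  297.2] [541.6 -85.5 100. ]
pointer 0.85 [207.2 293.2] [ 594.5 -104.7   36. ]
index 0.69 [234.3 345. ] [661.9  -6.2   0. ]
gauge 0.6 [212.8 342.2] [591.1   6.6   0. ]
leg 0.94 [205.6 300.8] [546.2 -80.8   0. ]
leg 0.67 [172.  316.7] [411.8 -15.3   0. ]
lever 0.48 [189.4 305.2] [548.4 -70.1  46. ]
lever_tip 0.43 [173.5 317. ] [566.9 -47.1  97. ]
side cam [419. 385. 571.]
grip_top 0.9 [208. 367.] [547. -82. 100.]
pointer 0.95 [215.3 345.1] [ 596.  -107.2   36. ]
index 0.48 [256.4 292.9] [654.6   3.4   0. ]
gauge 0.91 [267.1 330. ] [581.   -4.8   0. ]
leg 0.75 [241.4 359.6] [554.3 -86.8   0. ]
lever 0.75 [234.5 358. ] [552.1 -63.   46. ]
lever_tip 0.76 [218.8 347.9] [568.2 -45.4  97. ]
wrist cam [171. 710. 374.]
```

Run:
```python
from h import *
obs=[]
# model: gauge origin(x,y), yaw, index along a (y offset b), lever angle
for n in('scene','side'):
    c,im=snap(n)
    for k in('grip_top','pointer','index','gauge','leg','lever','lever_tip'):
        r=bot.tip_of(n,k)
        if r: obs.append((n,k,r[0]['position'],r[0]['conf']))
C={n:cal(n) for n in('scene','side')}
def pts(p):
    gx,gy,yaw,a,b,l=p
    L={'gauge':(0,0,0),'leg':(-90,0,0),'grip_top':(-90,0,100),'pointer':(-90,-50,36),'index':(a,b,0),'lever':(-76,0,46),'lever_tip':(-76+56*np.sin(l),0,46+56*np.cos(l))}
    R=Ro.from_euler('z',yaw).as_matrix()
    return {k:R@np.array(v,float)+[gx,gy,0] for k,v in L.items()}
def f(p):
    P=pts(p); r=[]
    for n,k,q,cf in obs: r+=list((proj(C[n],P[k])[0]-[q[1],q[0]]))
    return np.r_[r,(p[4]+65)/10,(p[5]-.48)/.05]
s=least_squares(f,[585,0,1.15,0,-65,.48],loss='soft_l1',x_scale=[10,10,.1,10,10,.1])
print(s.x.round(3)); print({k:v.round(1) for k,v in pts(s.x).items()})
for o,r in zip(obs,f(s.x)[:-2].reshape(-1,2)): print(o[0],o[1],round(o[3],2),r.round(1))
a=cv2.imread('pics/scene0.png')[110:310,200:500];b=cv2.imread('pics/side0.png')[130:330,200:500]
cv2.imwrite('pics/a.png',np.vstack([cv2.resize(a,None,fx=1.5,fy=1.5),cv2.resize(b,None,fx=1.5,fy=1.5)]))
```

```text
[ 5.80983e+02 -1.84200e+00  1.19100e+00  2.80340e+01 -7.32620e+01
  5.42000e-01]
{'gauge': array([581. ,  -1.8,   0. ]), 'leg': array([547.7, -85.4,   0. ]), 'grip_top': array([547.7, -85.4, 100. ]), 'pointer': array([ 594.1, -104. ,   36. ]), 'index': array([659.4,  -2.9,   0. ]), 'lever': array([552.8, -72.4,  46. ]), 'lever_tip': array([563.5, -45.6,  94. ])}
scene grip_top 0.74 [1.7 0.6]
scene pointer 0.97 [0.1 0.7]
scene index 0.62 [ 0.1 -2.5]
scene gauge 0.6 [-2.2  1. ]
scene leg 0.67 [ 1.1 40.5]
scene lever 0.69 [ 0.3 -2.4]
scene lever_tip 0.45 [-0.1  1.6]
side grip_top 0.79 [-0.4 -2.5]
side pointer 0.66 [-0.2  0.4]
side index 0.71 [-0.3 -0.5]
side gauge 0.86 [-1.7  1.1]
side leg 0.55 [3.7 1.2]
side lever 0.53 [ 2.8 -2.7]
side lever_tip 0.57 [ 2.6 -0.2]
```

View pics/a.png

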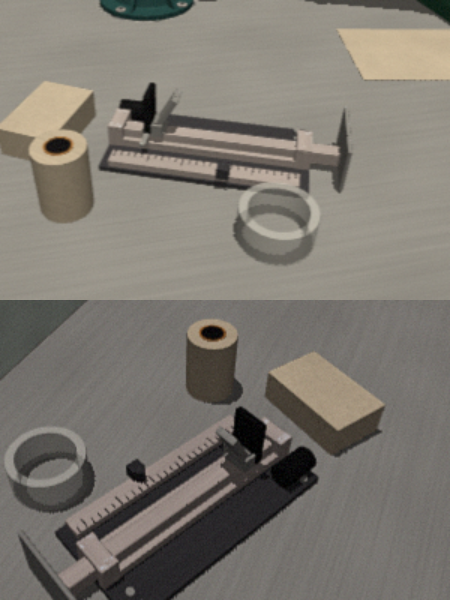

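View pics/scene0.png

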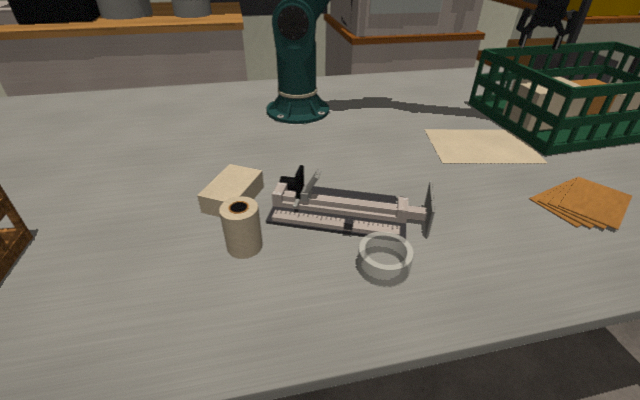

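```bash
cat >> h.py <<'E'
YAW=1.191; P0=np.array([547.7,-85.4,0])   # gauge yaw, leg origin at start
def G(v,yaw=None): # gauge-frame vector (from leg start origin) to world
    return Ro.from_euler('z',YAW if yaw is None else yaw).apply(v)
def togo(target,yaw=None):
    s=bot.get_state(); R=Ro.from_rotvec(s['orientation']); y=YAW if yaw is None else yaw
    c,q=np.cos(y),np.sin(y)
    T=Ro.from_matrix(np.array([[q,-c,0],[-c,-q,0],[0,0,-1.]]).T)
    print('t',round(s['t'],2),'tcp',np.round(s['tcp_pos'],1),'turn',(R.inv()*T).as_rotvec().round(3),'shift',R.inv().apply(np.array(target)-s['tcp_pos']).round(1),'w',round(s['gripper_width'],1),'F',np.round(s['force'],1),'q7',round(s['joints'][6],2))
E
python3 -c "
from h import *
togo(P0+G([21,0,190]))"
```

```text
t 2.0 tcp [247.7 681.4 210.7] turn [-0.    -0.    -3.111] shift [-544.5 -597.1   20.7] w 85.3 F [0.9 0.2 0.2] q7 -0.03
```

```bash
python3 -m inch '[[0,0,0.12,-25,-27,0,0],[0,0,0.24,-50,-54,0,0],[0,0,0.36,-75,-81,0,0],[0,0,0.48,-100,-108,2,0],[0,0,0.6,-125,-135,4,0],[0,0,0.72,-150,-162,6,0],[0,0,0.84,-175,-189,8,0],[0,0,0.96,-200,-216,10,0],[0,0,1.08,-225,-243,10,0],[0,0,1.2,-250,-270,10,0]]'; python3 -c "
from h import *
togo(P0+G([21,0,190]))"
```

```text
t: 2.83
tcp_pos: [390.9, 340.7, 201.0]
orientation: [-2.203, -2.24, -0.001]
force: [0.7, 0.3, 0.3]
gripper_width: 85.5
grip_force: 0.0
t 2.83 tcp [390.9 340.7 201. ] turn [-0.000e+00 -1.000e-03  1.967e+00] shift [-409.2  157.9   10.8] w 85.5 F [0.7 0.3 0.3] q7 -0.56
```

```bash
python3 -m inch '[[0,0,0.12,-32,12,0,0],[0,0,0.24,-64,24,0,0],[0,0,0.36,-96,36,0,0],[0,0,0.48,-128,48,0,0],[0,0,0.6,-160,60,0,0],[0,0,0.72,-192,72,0,0],[0,0,0.84,-224,84,0,0],[0,0,0.96,-256,96,0,0],[0,0,1.08,-288,108,0,0],[0,0,1.2,-320,120,0,0]]'; python3 -c "
from h import *
togo(P0+G([21,0,190]))"
```

```text
t: 3.67
tcp_pos: [518.1, 23.6, 201.1]
orientation: [-3.082, -0.605, -0.001]
force: [1.1, 0.3, 0.4]
gripper_width: 85.1
grip_force: 0.0
t 3.67 tcp [518.1  23.6 201.1] turn [-0.001 -0.001  0.767] shift [ 0.8 97.  11. ] w 85.1 F [1.1 0.3 0.4] q7 -0.85
```

```bash
python3 -m inch '[[0,0,0.12,0,20,0,0],[0,0,0.24,0,40,0,0],[0,0,0.36,0,60,0,0],[0,0,0.48,0,80,0,0],[0,0,0.6,0,97,0,0],[0,0,0.72,0,97,0,0],[0,0,0.767,0,97,0,0],[0,0,0.767,0,97,0,0]]'
python3 - <<'E'
from h import *
togo(P0+G([21,0,190]))
obs=[];C={}
for n in('scene','side','wrist'):
    C[n],im=snap(n,n+'1.png')
    for k in('grip_top','pointer','index','gauge','lever','lever_tip'):
        r=bot.tip_of(n,k)
        if r: obs.append((n,k,r[0]['position'],r[0]['conf']))
def pts(p):
    gx,gy,yaw,a,b,l=p
    L={'gauge':(0,0,0),'grip_top':(-90,0,100),'pointer':(-90,-50,36),'index':(a,b,0),'lever':(-76,0,46),'lever_tip':(-76+56*np.sin(l),0,46+56*np.cos(l))}
    R=Ro.from_euler('z',yaw).as_matrix()
    return {k:R@np.array(v,float)+[gx,gy,0] for k,v in L.items()}
W={'scene':1.2,'side':.8,'wrist':.4}
def f(p):
    P=pts(p); r=[]
    for n,k,q,cf in obs: r+=list((proj(C[n],P[k])[0]-[q[1],q[0]])*W[n])
    return np.r_[r,(p[4]+65)/10,(p[5]-.48)/.05]
s=least_squares(f,[581,-2,1.19,28,-70,.5],loss='soft_l1',x_scale=[10,10,.1,10,10,.1])
print(s.x.round(3)); print({k:v.round(1) for k,v in pts(s.x).items()})
for o,r in zip(obs,f(s.x)[:-2].reshape(-1,2)): print(o[0],o[1],round(o[3],2),np.round(o[2]),r.round(1))
E
```

```text
t: 4.33
tcp_pos: [554.8, -65.0, 200.6]
orientation: [3.086, -0.586, 0.0]
force: [-0.3, 0.2, -0.2]
gripper_width: 85.5
grip_force: 0.0
t 4.33 tcp [554.8 -65.  200.6] turn [ 0.001 -0.     0.005] shift [ 0.9  0.6 10.6] w 85.5 F [-0.3  0.2 -0.2] q7 -1.28
[ 5.8538e+02  2.0100e-01  1.1390e+00  2.9858e+01 -6.3588e+01  4.8100e-01]
{'gauge': array([5.854e+02, 2.000e-01, 0.000e+00]), 'grip_top': array([547.7, -81.5, 100. ]), 'pointer': array([ 593.1, -102.5,   36. ]), 'index': array([655.6,   0.7,   0. ]), 'lever': array([553.6, -68.8,  46. ]), 'lever_tip': array([564.4, -45.3,  95.6])}
scene grip_top 0.55 [169. 297.] [2.7 0.2]
scene pointer 0.98 [206. 291.] [3.5 0.4]
scene index 0.57 [233. 348.] [-0.3 -1.8]
scene gauge 0.84 [212. 340.] [-1.7 -0.7]
scene lever 0.49 [192. 307.] [-0.8 -1.6]
scene lever_tip 0.76 [173. 318.] [-0.5  0.6]
side grip_top 0.63 [208. 366.] [ 0.3 -0.2]
side pointer 0.74 [218. 345.] [ 0.2 -0.6]
side index 0.74 [254. 294.] [-0.9  0.6]
side gauge 0.66 [272. 333.] [-5.4 -2.7]
side lever 0.71 [232. 359.] [-0.5 -0.3]
side lever_tip 0.63 [216. 349.] [0.7 3. ]
wrist grip_top 0.85 [192. 341.] [-0.5 -0.8]
wrist pointer 0.69 [117. 340.] [0.2 0. ]
wrist index 0.68 [ 94. 217.] [ 0.3 -0.9]
wrist gauge 0.84 [156. 250.] [-0.6  0.2]
wrist lever 0.64 [171. 320.] [0.4 0.4]
wrist lever_tip 0.88 [184. 290.] [0.1 0.6]
```

View pics/wrist1.png

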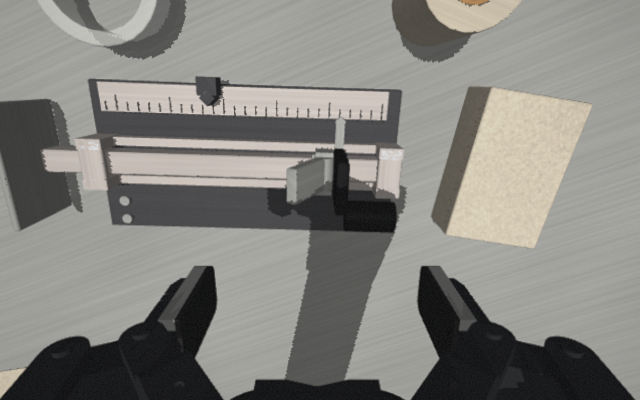

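```bash
sed -i 's/^YAW=.*/YAW=1.139; P0=np.array([547.7,-81.5,0])/' h.py; python3 -c "
from h import *
togo(P0+G([21,0,55]))"
```

```text
t 5.38 tcp [554.6 -64.7 200.7] turn [ 0.    -0.     0.058] shift [  0.9  -2.8 145.7] w 85.6 F [ 0.4  0.2 -0.3] q7 -1.28
```

```bash
python3 -m inch '[[0,0,0.058,1,-3,25,0],[0,0,0.058,1,-3,50,0],[0,0,0.058,1,-3,75,0],[0,0,0.058,1,-3,95,0],[0,0,0.058,1,-3,110,0],[0,0,0.058,1,-3,120,0],[0,0,0.058,1,-3,130,0],[0,0,0.058,1,-3,140,0],[0,0,0.058,1,-3,145,0],[0,0,0.058,1,-3,145,0]]'
python3 - <<'E'
from h import *
togo(P0+G([21,0,55]))
c,im=snap('wrist','w2.png'); s=bot.get_state(); print(s['force'])
E
```

```text
t: 6.22
tcp_pos: [556.3, -62.2, 55.0]
orientation: [-3.069, 0.674, 0.002]
force: [0.2, 0.3, 0.8]
gripper_width: 85.7
grip_force: 0.0
t 6.22 tcp [556.3 -62.2  55. ] turn [ 0.     0.001 -0.   ] shift [0.3 0.2 0. ] w 85.7 F [0.2 0.3 0.8] q7 -1.13
[-0.46489171  0.52607764 -0.29468381]
```

View pics/w2.png

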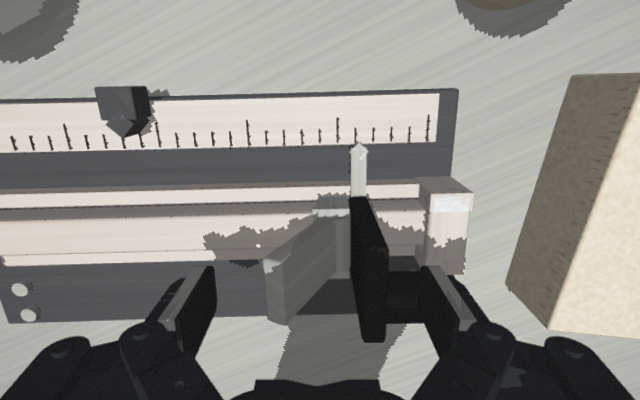

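```bash
python3 -m inch '[[0,0,-0.025,0,0,0,30],[0,0,-0.025,0,0,0,60],[0,0,-0.025,0,0,0,60],[0,0,-0.025,0,0,0,60]]'
python3 - <<'E'
from h import *
YAW=1.164
togo(P0+G([21,0,55]),1.164)
c,im=snap('wrist')
import h
# pointer & index along gauge from wrist only
R=Ro.from_euler('z',1.164)
for i in range(3):
    if i: c,im=snap('wrist')
    out=[]
    for k,z in(('pointer',36),('grip_top',100),('index',0)):
        r=bot.tip_of('wrist',k)
        if r: out.append((k,round(r[0]['conf'],2),np.round(r[0]['position']),R.inv().apply(onz(c,r[0]['position'],z)-P0).round(1)))
    print(out)
E
```

```text
t: 6.6
tcp_pos: [557.0, -62.3, 56.2]
orientation: [-3.076, 0.635, -0.002]
force: [0.6, -0.0, -0.1]
gripper_width: 65.2
grip_force: 0.0
t 6.6 tcp [557.  -62.3  56.2] turn [-0.    -0.001 -0.   ] shift [-0.4  0.3  1.2] w 65.2 F [ 0.6 -0.  -0.1] q7 -1.11
[('pointer', 0.86, array([150., 359.]), array([ -0.5, -47.4,  36. ])), ('grip_top', 0.93, array([299., 375.]), array([ -1.3,   0.5, 100. ])), ('index', 0.77, array([113., 155.]), array([119.9, -63. ,   0. ]))]
[('pointer', 0.92, array([148., 358.]), array([ -0.3, -48.2,  36. ])), ('grip_top', 0.73, array([302., 372.]), array([ -0.4,   1.7, 100. ])), ('index', 0.71, array([111., 155.]), array([119.4, -64.1,   0. ]))]
[('pointer', 0.68, array([242., 332.]), array([12.6,  6.1, 36. ])), ('grip_top', 0.67, array([298., 375.]), array([ -1.3,  -0.3, 100. ])), ('index', 0.56, array([109., 152.]), array([120.6, -65.1,   0. ]))]
```

```bash
python3 -m inch '[[0,0,0,0,-4,0,60],[0,0,0,0,-8,0,60],[0,0,0,0,-15,0,60],[0,0,0,0,-23,0,60],[0,0,0,0,-33,0,60],[0,0,0,0,-44,0,60],[0,0,0,0,-55,0,60],[0,0,0,0,-66,0,60],[0,0,0,0,-77,0,60],[0,0,0,0,-85,0,60]]';  python3 -m inch '[[0,0,0,0,-6,0,60],[0,0,0,0,-12,0,60],[0,0,0,0,-17,0,60],[0,0,0,0,-21,0,60],[0,0,0,0,-24,0,60],[0,0,0,0,-24,0,60],[0,0,0,0,-24,0,60]]'
cat > m.py <<'E'
from h import *
import sys
R=Ro.from_euler('z',1.164)
togo(P0+G([0,0,55]),1.164)
A=[]
for i in range(int(sys.argv[1])):
    c,im=snap('wrist',sys.argv[2] if i==0 else None)
    o={}
    for k,z in(('pointer',36),('grip_top',100),('index',0)):
        r=bot.tip_of('wrist',k)
        if r: o[k]=R.inv().apply(onz(c,r[0]['position'],z)-P0); print(k,round(r[0]['conf'],2),np.round(r[0]['position'],1),o[k].round(1))
E
python3 m.py 2 w3.png
```

```text
t: 8.03
tcp_pos: [590.0, 15.4, 55.7]
orientation: [3.075, -0.634, -0.001]
force: [-3.1, -5.5, 0.6]
gripper_width: 65.5
grip_force: 2.9
t: 8.62
tcp_pos: [599.4, 37.5, 55.7]
orientation: [3.076, -0.635, -0.001]
force: [-3.1, -5.7, 2.2]
gripper_width: 65.4
grip_force: 2.3
t 8.62 tcp [599.4  37.5  55.7] turn [ 0.001  0.    -0.   ] shift [ -0.4 129.7   0.9] w 65.4 F [-3.1 -5.7  2.2] q7 -1.31
pointer 0.71 [145.1 369.2] [102.6 -49.4  36. ]
grip_top 0.66 [300.2 385.3] [103.1   1.1 100. ]
index 0.87 [114.5 332.3] [120.5 -61.8   0. ]
pointer 0.68 [143.9 369.5] [102.4 -50.   36. ]
grip_top 0.72 [301.  386.1] [102.7   1.4 100. ]
index 0.93 [111.  331.1] [121.2 -63.8   0. ]
```

View pics/w3.png

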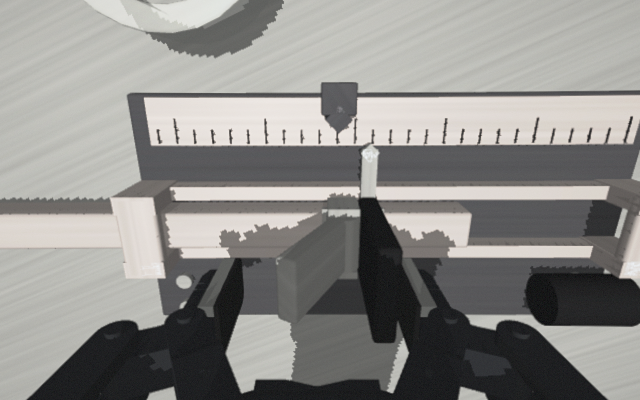

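```bash
python3 -m inch '[[0,0,0,0,-4,0,60],[0,0,0,0,-8,0,60],[0,0,0,0,-11,0,60],[0,0,0,0,-13,0,60],[0,0,0,0,-14,0,60],[0,0,0,0,-14,0,60]]'; python3 m.py 3 w4.png; python3 -c "
import cv2;a=cv2.imread('pics/w4.png')[70:210,290:430];cv2.imwrite('pics/w4c.png',cv2.resize(a,None,fx=4,fy=4,interpolation=2))"
```

```text
t: 9.52
tcp_pos: [604.9, 50.3, 55.7]
orientation: [3.076, -0.635, -0.001]
force: [-2.6, -4.7, 2.7]
gripper_width: 65.2
grip_force: 2.5
t 9.52 tcp [604.9  50.3  55.7] turn [ 0.001  0.001 -0.001] shift [ -0.3 143.7   0.8] w 65.2 F [-2.6 -4.7  2.7] q7 -1.33
pointer 0.85 [147.8 371.1] [115.5 -47.9  36. ]
grip_top 0.81 [300.2 384.3] [117.5   1.1 100. ]
index 0.88 [113.4 357.5] [119.2 -62.4   0. ]
pointer 0.9 [145.4 369.2] [116.6 -49.2  36. ]
grip_top 0.65 [300.6 384.8] [117.2   1.2 100. ]
index 0.63 [109.9 357.6] [119.2 -64.4   0. ]
pointer 0.67 [145.8 368.4] [117. -49.  36.]
grip_top 0.63 [301.3 384.4] [117.4   1.6 100. ]
index 0.56 [111.7 357.8] [119.  -63.4   0. ]
```

View pics/w4c.png

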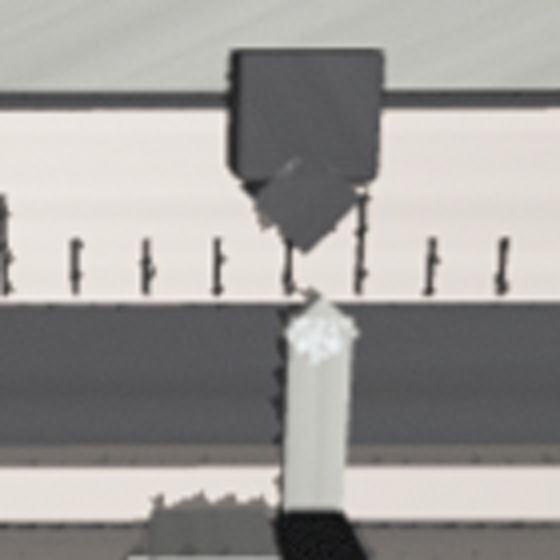

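Run:
```python
from h import *
c=cal('wrist')
for y in(1.14,1.164,1.18):
    R=Ro.from_euler('z',y)
    for z in(30,34,38): print(y,z,R.inv().apply(onz(c,(131.3,366.2),z)-P0).round(1),R.inv().apply(onz(c,(143,370),36)-P0).round(1))
# pose model of strip edges: where does gauge-x line lie in image
p=onz(c,(145.5,300),10);q=onz(c,(145.5,430),10);d=q-p;print(np.arctan2(-d[1],-d[0]))
```

```text
1.14 30 [118.9 -52.8  30. ] [117.4 -47.6  36. ]
1.14 34 [119.5 -53.4  34. ] [117.4 -47.6  36. ]
1.14 38 [120.1 -53.9  38. ] [117.4 -47.6  36. ]
1.164 30 [117.6 -55.7  30. ] [116.2 -50.4  36. ]
1.164 34 [118.2 -56.2  34. ] [116.2 -50.4  36. ]
1.164 38 [118.8 -56.8  38. ] [116.2 -50.4  36. ]
1.18 30 [116.7 -57.5  30. ] [115.4 -52.3  36. ]
1.18 34 [117.3 -58.1  34. ] [115.4 -52.3  36. ]
1.18 38 [117.8 -58.6  38. ] [115.4 -52.3  36. ]
1.162062115150003
```

```bash
python3 -m inch '[[0,0,0,0,-1,0,60],[0,0,0,0,-2,0,60],[0,0,0,0,-2.3,0,60],[0,0,0,0,-2.3,0,60]]'; python3 -m inch '[[0,0,0,0,0.5,0,63],[0,0,0,0,1,0,66],[0,0,0,0,1.5,0,69],[0,0,0,0,2,0,72],[0,0,0,0,2.5,0,75],[0,0,0,0,3,0,78],[0,0,0,0,3.5,0,81],[0,0,0,0,4,0,84],[0,0,0,0,4,0,84]]'; python3 m.py 2 w5.png;python3 -c "
import cv2;a=cv2.imread('pics/w5.png')[70:210,290:430];cv2.imwrite('pics/w5c.png',cv2.resize(a,None,fx=4,fy=4,interpolation=2))"
```

```text
t: 10.45
tcp_pos: [605.7, 52.0, 55.7]
orientation: [3.076, -0.636, -0.001]
force: [-2.8, -5.2, 2.2]
gripper_width: 65.1
grip_force: 2.8
t: 11.2
tcp_pos: [604.7, 48.4, 56.0]
orientation: [3.076, -0.636, 0.001]
force: [-2.5, -4.6, 2.1]
gripper_width: 57.4
grip_force: 2.6
t 11.2 tcp [604.7  48.4  56. ] turn [ 0.    -0.    -0.001] shift [ -0.8 141.8   1. ] w 57.4 F [-2.5 -4.6  2.1] q7 -1.33
pointer 0.91 [147.1 360.1] [119.4 -48.8  36. ]
grip_top 0.55 [301.4 376.2] [118.7   1.3 100. ]
index 0.82 [112.4 354.8] [118.9 -63.5   0. ]
pointer 0.56 [144. 363.] [117.9 -50.4  36. ]
grip_top 0.98 [303.8 375.5] [118.9   2.4 100. ]
index 0.72 [112.2 351.5] [120.9 -63.6   0. ]
```

View pics/w5c.png

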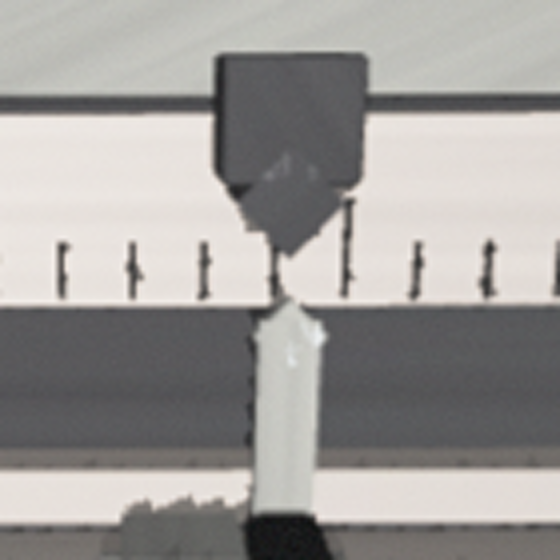

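```bash
python3 -m inch '[[0,0,0,0,0.4,0,87],[0,0,0,0,0.8,0,90],[0,0,0,0,1.2,0,93],[0,0,0,0,1.7,0,96],[0,0,0,0,2.2,0,99],[0,0,0,0,2.7,0,102],[0,0,0,0,3.2,0,105],[0,0,0,0,3.7,0,108],[0,0,0,0,4.2,0,111],[0,0,0,0,4.5,0,113]]'; python3 m.py 2 w6.png;python3 - <<'E'
import cv2;a=cv2.imread('pics/w6.png')[80:360,200:480];cv2.imwrite('pics/w6c.png',cv2.resize(a,None,fx=2.1,fy=2.1,interpolation=2))
E
```

```text
t: 12.43
tcp_pos: [603.2, 44.4, 56.5]
orientation: [-3.076, 0.636, -0.001]
force: [-3.3, -3.7, 6.5]
gripper_width: 47.6
grip_force: 7.9
t 12.43 tcp [603.2  44.4  56.5] turn [-0.    -0.001 -0.001] shift [ -1.  137.5   1.4] w 47.6 F [-3.3 -3.7  6.5] q7 -1.32
pointer 0.58 [147.2 351.4] [119.6 -48.9  36. ]
grip_top 0.63 [302.6 363.6] [119.3   1.9 100. ]
index 0.98 [112.7 345.5] [120.3 -63.6   0. ]
pointer 0.8 [145.9 349.2] [120.8 -49.6  36. ]
grip_top 0.61 [302.9 361.6] [120.    2.1 100. ]
index 0.89 [112.8 347. ] [119.3 -63.5   0. ]
```

View pics/w6c.png

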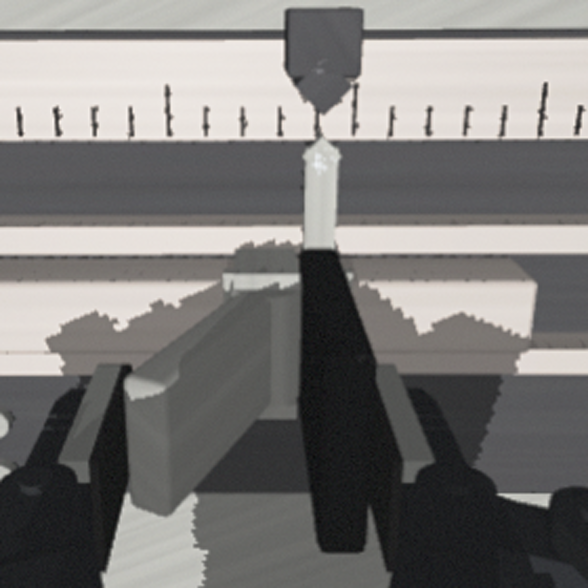

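```bash
python3 -m inch '[[0,0,0,0,0.5,0,116],[0,0,0,0,1,0,119],[0,0,0,0,1.5,0,122],[0,0,0,0,2,0,125],[0,0,0,0,2.5,0,128],[0,0,0,0,3,0,131],[0,0,0,0,3.5,0,134],[0,0,0,0,4,0,137],[0,0,0,0,4.5,0,140],[0,0,0,0,5,0,143]]'; python3 m.py 2 w7.png;python3 - <<'E'
import cv2;a=cv2.imread('pics/w7.png')[80:360,200:480];cv2.imwrite('pics/w7c.png',cv2.resize(a,None,fx=2.1,fy=2.1,interpolation=2))
E
```

```text
t: 13.67
tcp_pos: [601.6, 39.6, 56.9]
orientation: [-3.076, 0.636, -0.003]
force: [-3.7, -3.9, 8.4]
gripper_width: 37.8
grip_force: 6.2
t 13.67 tcp [601.6  39.6  56.9] turn [-0.001 -0.002 -0.001] shift [ -1.5 132.5   1.8] w 37.8 F [-3.7 -3.9  8.4] q7 -1.31
pointer 0.61 [147.1 342.1] [119.5 -49.3  36. ]
grip_top 0.77 [302.7 350.1] [119.6   1.9 100. ]
index 0.69 [111.3 337.3] [120.3 -64.9   0. ]
pointer 0.96 [148.5 341.9] [119.4 -48.6  36. ]
grip_top 0.95 [299.9 351.3] [119.    0.6 100. ]
index 0.88 [111.4 337.8] [119.8 -64.8   0. ]
```

View pics/w7c.png

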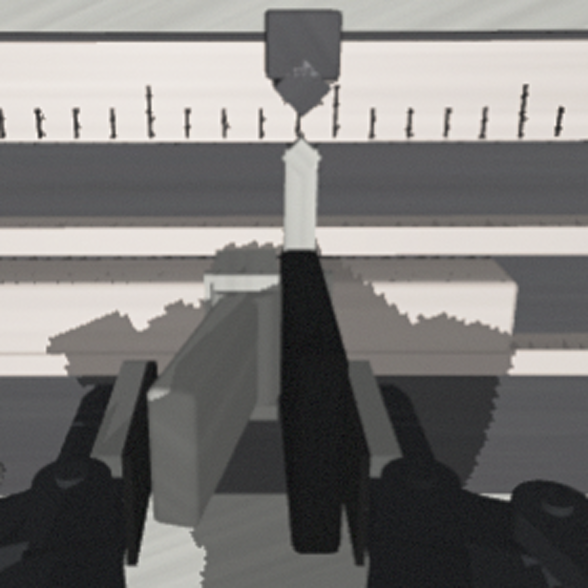

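```bash
python3 -m inch '[[0,0,0,0,0.5,0,146],[0,0,0,0,1,0,149],[0,0,0,0,1.5,0,152],[0,0,0,0,2,0,155],[0,0,0,0,2.5,0,158],[0,0,0,0,3,0,161],[0,0,0,0,3.5,0,164],[0,0,0,0,4,0,167],[0,0,0,0,4.5,0,170],[0,0,0,0,5,0,173]]'; python3 -m inch '[[0,0,0,0,0.5,0,176],[0,0,0,0,1,0,179],[0,0,0,0,1.5,0,182],[0,0,0,0,1.8,0,185],[0,0,0,0,1.8,0,188],[0,0,0,0,1.8,0,192],[0,0,0,0,1.8,0,192]]';python3 m.py 2 w8.png;python3 - <<'E'
import cv2;a=cv2.imread('pics/w8.png')[80:360,200:480];cv2.imwrite('pics/w8c.png',cv2.resize(a,None,fx=2.1,fy=2.1,interpolation=2))
E
```

```text
t: 14.9
tcp_pos: [599.9, 34.9, 56.8]
orientation: [3.077, -0.636, 0.004]
force: [-3.3, -3.4, 7.0]
gripper_width: 27.7
grip_force: 5.3
t: 15.48
tcp_pos: [599.3, 33.1, 57.1]
orientation: [-3.076, 0.637, -0.004]
force: [-3.2, -5.4, 8.7]
gripper_width: 22.2
grip_force: 45.2
t 15.48 tcp [599.3  33.1  57.1] turn [-0.001 -0.002 -0.001] shift [ -1.8 125.7   1.9] w 22.2 F [-3.2 -5.4  8.7] q7 -1.3
pointer 0.96 [146.4 326.9] [120.6 -50.   36. ]
grip_top 0.72 [299.9 333.4] [119.4   0.4 100. ]
index 0.86 [113.4 327.1] [119.6 -64.    0. ]
pointer 0.57 [146.5 329.4] [119.3 -50.   36. ]
grip_top 0.64 [300.3 331.8] [120.1   0.5 100. ]
index 0.62 [113.2 328.6] [118.7 -64.1   0. ]
```

View pics/w8c.png

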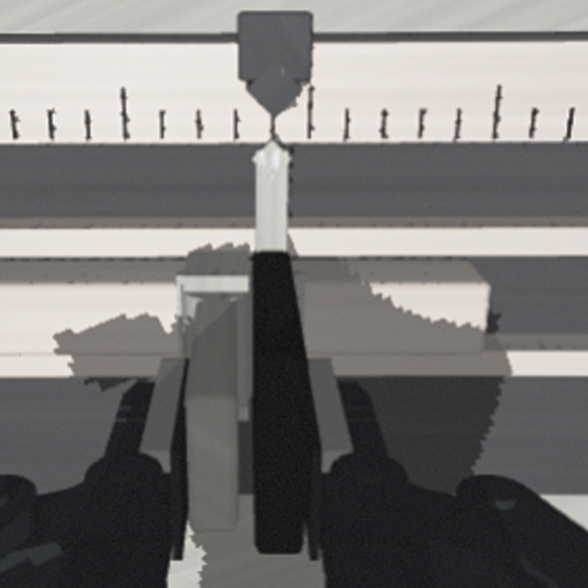

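```bash
python3 -m inch '[[0,0,0,0,0.2,0,200],[0,0,0,0,0.4,0,225],[0,0,0,0,0.5,0,255],[0,0,0,0,0.5,0,255],[0,0,0,0,0.5,0,255],[0,0,0,0,0.5,0,255],[0,0,0,0,0.5,0,255],[0,0,0,0,0.5,0,255]]';python3 m.py 2 w9.png;python3 - <<'E'
import cv2;a=cv2.imread('pics/w9.png')[80:360,200:480];cv2.imwrite('pics/w9c.png',cv2.resize(a,None,fx=2.1,fy=2.1,interpolation=2))
E
```

```text
t: 16.55
tcp_pos: [599.2, 33.2, 57.1]
orientation: [-3.075, 0.637, -0.004]
force: [-2.9, -4.7, 9.2]
gripper_width: 21.4
grip_force: 58.6
t 16.55 tcp [599.2  33.2  57.1] turn [-0.002 -0.002 -0.002] shift [ -1.8 125.7   1.9] w 21.4 F [-2.9 -4.7  9.2] q7 -1.3
pointer 0.71 [147.3 330.5] [118.8 -49.6  36. ]
grip_top 0.86 [302.1 329.2] [121.1   1.4 100. ]
pointer 0.85 [147.  326.1] [121.1 -49.7  36. ]
grip_top 0.58 [300.5 330.5] [120.6   0.7 100. ]
```

View pics/w9c.png

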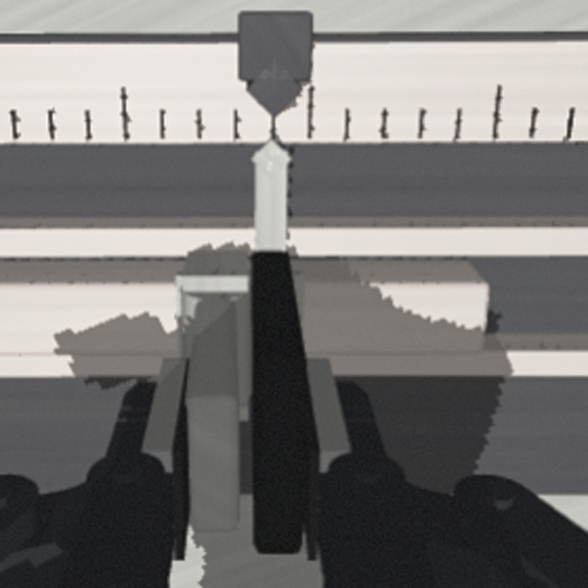

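```bash
python3 -m inch '[[0,0,0,0,0.4,0,255],[0,0,0,0,0.7,0,255],[0,0,0,0,0.7,0,255],[0,0,0,0,0.7,0,255],[0,0,0,0,0.7,0,255]]'
python3 - <<'E'
from h import *
togo(P0,1.164)
c,im=snap('wrist')
def cols(im):
    g=im.mean(2) if im.shape[2]==3 else im
    o=[]
    # pointer arm (bright on dark strip) rows 158-178 ; index block (dark on bright) rows 98-112
    for r0,r1,br in((158,178,1),(100,112,0)):
        p=g[r0:r1,290:370].mean(0); m=(p>140) if br else (p<140); i=np.where(m)[0]+290; o.append((i.min(),i.max(),(i.min()+i.max())/2,len(i)))
    return o
for f in('w5','w8','w9'): print(f,cols(cv2.imread(f'pics/{f}.png')))
print('now',cols(im))
E
```

```text
t: 17.37
tcp_pos: [599.0, 32.7, 57.1]
orientation: [-3.075, 0.636, -0.004]
force: [-2.7, -3.6, 9.3]
gripper_width: 21.3
grip_force: 58.4
t 17.37 tcp [599.   32.7  57.1] turn [-0.002 -0.002 -0.001] shift [ -1.9 125.3  56.9] w 21.3 F [-2.7 -3.6  9.3] q7 -1.3
w5 [(np.int64(354), np.int64(369), np.float64(361.5), 16), (np.int64(343), np.int64(369), np.float64(356.0), 27)]
w8 [(np.int64(322), np.int64(336), np.float64(329.0), 15), (np.int64(314), np.int64(348), np.float64(331.0), 35)]
w9 [(np.int64(322), np.int64(336), np.float64(329.0), 15), (np.int64(314), np.int64(348), np.float64(331.0), 35)]
now [(np.int64(322), np.int64(336), np.float64(329.0), 15), (np.int64(313), np.int64(347), np.float64(330.0), 35)]
```

```bash
python3 -c "
from workcell import bot
print(bot.finish_job())"
```

```text
the job is handed in; nothing more can be done
None
```

I drew the leg to the index, then swung the lever shut and handed the job in with the gripper still squeezing lever and plate at about 58 N; the last wrist image put the pointer within about 0.5 mm of the mark, and the arm went nowhere near the carton, tape or labels. One slip: I viewed 11 pictures, one over the limit of 10.

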